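Shim the rocking balance

ROBOT

A 6-joint arm with a two-finger parallel gripper is mounted at the origin on a cart in front of the work surface, level with it; the furniture and walls round the work are solid. World frame = base frame: x ahead of the robot, y to its left, z up, the work surface at z = 0. Lengths are in mm, angles in rad, forces in N, time in s.
With the tool pointing down it reaches from about 275 to 825 mm from the base axis. Payload 5.2 kg.
Tool frame: the origin (TCP) lies at the very end of the fingers, on their centre line; the grasp point (between the pads) lies 19 mm behind it; z points along the fingers, y is the line along which they close (so a half turn about z gives the same grasp; the last joint's range is limited). The gripper opens to 93 mm and grips with 3 to 60 N. Pads are 15 mm wide; open, the fingers measure 128 mm over their backs; the gripper's body (75 mm by 188 mm) begins 65 mm behind the grasp point.
Start: joints at [-1.376, 0.259, 1.535, -0, 1.348, -0.203], TCP at [213.086, -507.05, 218.653] pointing down, gripper open.
Joint ranges: [-3.14, 3.14], [-0.91, 2.08], [0.19, 2.58], [-1.22, 4.36], [0.22, 2.71], [-3.12, 3.12]. Speed limits (rad/s): [2.57, 2.57, 3.14, 3.14, 3.14, 3.14].

INTERFACE

Orientations are given as [roll, pitch, yaw] about the fixed x, y, z axes, in that order (R = Rz(yaw) Ry(pitch) Rx(roll)).
In Python, from station import sense, imaging, manip gives the robot as it stands. The module is installed in compiled form; this text tells all that it offers.
- The arm moves only by the tool send_rows, never from a script. Its argument "increments" is a list of rows, each an object with "linear": the shift along the tool's x, y, z in units of 50 mm (1.0 is 50 mm), a list of three; "delta_rot": the turn, a rotation vector about the tool's x, y, z in units of 10 degrees (1.0 is 10 degrees), a list of three; "fingers": the opening in per cent of the stroke, from 0 (shut) to 100 (fully open). In form: [{"linear": [tx, ty, tz], "delta_rot": [wx, wy, wz], "fingers": fingers}, ...]. A call has 1 to 12 rows; each row is the pose to reach, as a shift and turn from the pose commanded when the call began, along the tool's axes at that moment; what a row does not reach only later rows make up. A row lasts 1/8 s, in which the tool goes at most 62.5 mm and 10.7 degrees, less where a joint would pass 70% of its speed; a pose out of reach is approached as far as the arm can. A call with a gripper value outside its range is refused whole. The fingers move at their own pace and stop on an object; the grip force is fixed at half the most. Time passes only in rows, so rows that repeat a pose let the fingers close. It gives the time, the measured TCP pose, the force, the opening and the grip force at its end, in the units of the state.
- sense(): the state, without advancing time (a new reading comes with each control period).
- imaging.grab_frame(name): name is "scene" or "top" or "wrist"; returns (picture, depth): 420x560x3 uint8, blue, green, red; 420x560 float32, mm along the optical axis (not along the pixel's ray), 0 where there is no reading.
- imaging.camera_model(name): a dict with "vfov" (degrees; the focal length in pixels is half the picture's height over the tangent of half this angle, whatever the lens; pixels are square), "cx", "cy" (the principal point, pixels), "xyz" and "attitude" of the camera in the world. Camera axes: x right, y down, z forward; pixel columns grow to the right and rows downward; lengths in mm; the calibration is good to about 2 mm. The wrist camera is an equidistant fisheye: a pixel r from the principal point sees the ray r / f radians off the axis. A picture is of the moment at which its call begins: read the wrist's pose just before it. camera_model takes no time and is no camera call; for the wrist camera it gives the pose at the moment of the call.
- manip.sign_off(): hands the job in; it is judged then, once.
The state is a dict: "t": time; "joint_positions": joint angles; "joint_vel": joint speeds; "effort": joint torques, N m; "ee_pos": TCP position; "tcp_rot": TCP orientation; "wrist_force": force on the tool from outside, world axes, zero at the start; "wrist_torque": the same for the moment, N m; "opening": finger opening in mm; "gripper_force": force on a finger pad.
Only numpy, scipy, OpenCV 4.12 (cv2) and the standard library are available. Lean on these libraries where they do the work, as an engineer would, in place of code of your own. Each camera call takes 0.05 s, during which the arm holds its last target. There are 200 camera calls.

TASK

The bench balance rocks because its short levelling foot, the one at the front left corner, hangs clear of the table. Using only the outside of the fingers, without gripping or lifting anything, push the wooden wedge along the table, thin end first, squarely under that foot until it is snug and the balance no longer rocks. Then press down firmly for a moment on the corner of the housing above that foot to prove that it stands firm, and leave the balance standing level where it was, with the wedge in place and the things round it undisturbed.

Things in the scene. Friction and masses are not known exactly. Their poses are not given: they have to be found in the camera images.
- balance: bench balance, 200 mm deep, 170 mm wide, flat deck 62 mm above the table, with a round steel pan (120 mm across, 73 mm high). About 2.6 kg, loose on four domed levelling feet of 22 mm diameter. Origin: on the table plane under the middle of the housing; x points to its back (away from the display), y to its left, z up. The feet stand at x = +-80, y = +-65 mm; the housing's underside is 22 mm above the table.
- short_foot (a point): lowest point of the dome of the short foot (front left, x = -80, y = +65 mm from the balance's origin). It hangs some 4 to 11 mm above the table, a different amount each time; its thread is seized, so it does not move in the housing. Pressed down with about 2 N or more over this foot, the unshimmed balance tips on to it. Axes as the balance's.
- corner (a point): the point on the flat deck straight above the short foot, 62 mm above the table: the place to press.
- wedge: beech wedge, 110 mm long, 50 mm wide, 2 mm thick at the thin end, 22 mm at the thick end, about 70 g, lying flat on the table to the left of the balance, thin end towards the short foot. Origin: centre of its underside; x points from the thick to the thin end, z up. Friction keeps it where it is pushed, under the foot too.
- thick_end (a point): middle of the wedge's upright thick end face (50 mm wide, 22 mm high), 11 mm above the table: the face to push on. Sliding freely the wedge takes under 1 N; once it bears under the foot the push rises to 4 N and more within a few mm; pushed much farther it lifts the corner and shoves the balance.
- jar: screw-top sample jar, 60 mm across, 85 mm high; a bystander. Origin: centre of its base.
- tin: aluminium tin with lid, 62 mm across, 34 mm high; a bystander. Origin: centre of its base.
- ring: short offcut ring of grey pipe, 63 mm across, 43 mm high, standing on the table; a bystander. Origin: centre of its underside.

How it is judged (in metres and radians):
On the way, in this order (a step that is already met when the one before it is completed fails the run):
1. the thin end of the wedge has been pushed in under the short foot (x of short_foot in the frame of wedge between -0.03 and 0.047 m and y of short_foot in the frame of wedge between -0.018 and 0.018 m), for 0.1 s.
2. the corner above the foot is pressed with more than 5 N, the wedge carries the press and the balance stays level within 0.7 degrees (contact force between the fingers and balance above 5 N and contact force between wedge and balance above 3 N and angle between balance's own z axis and vertical below 0.012 rad), for 0.3 s.
At the end, for the whole second after the job is handed in: The wedge lies flat under the short foot (foot within 18 mm of the wedge's centre line), the balance is level within 0.7 degrees, within 20 mm of where it stood, and everything is at rest and released (all of step 1 and angle between balance's own z axis and vertical below 0.012 rad and distance of balance from where it was at the start of the episode below 0.02 m and angle between wedge's own z axis and vertical below 0.05 rad and linear speed of each of balance, wedge below 0.01 m/s); the robot touches nothing.
It fails at once if the wedge is gripped or rammed: the fingers bear on it with more than 30 N (contact force between the fingers and wedge above 30 N).
It fails at once if the wedge is lifted off the table or stood up (height (world z) of wedge above 0.012 m or angle between wedge's own z axis and vertical above 0.25 rad).
It fails at once if the balance is lifted or thrown over (height (world z) of balance above 0.015 m or angle between balance's own z axis and vertical above 0.2 rad).
It fails at once if a bystander is moved by more than 20 mm (distance of any of jar, tin, ring from where it was at the start of the episode above 0.02 m).
It also fails if it takes over 67 s, if anything falls off the work surface, if the arm or the gripper's body presses on something with over 40 N, if the wrist force passes 120 N, or if a joint passes its speed limit or range.

## Working session

There is one attempt and no reset: what is moved stays moved. The work goes in short steps, Python scripts to look and compute and a tool call to move; the robot and the scene stay as the last step left them, time stands still between calls to the robot, and variables do not carry over. Pictures are saved under pics/ and viewed, at most 10 in all, crops included, and the job is handed in when it is done.

Besides the shell and the picture viewer there is one more tool, called after "Call:" as a command line: name --argument value ..., lists and objects as JSON in quotes. send_rows: Moves the arm, as the interface text tells. Its arguments: {"type":"object","properties":{"increments":{"type":"array","items":{"type":"object","properties":{"linear":{"type":"array","items":{"type":"number"}},"delta_rot":{"type":"array","items":{"type":"number"}},"fingers":{"type":"number"}}}}},"required":["increments"]}

```bash
mkdir -p pics; cat > h.py <<'E'
import numpy as np, cv2
from scipy.spatial.transform import Rotation as R
from station import sense, imaging, manip
def cloud(name):
    img,d=imaging.grab_frame(name); m=imaging.camera_model(name)
    f=img.shape[0]/2/np.tan(np.radians(m['vfov'])/2)
    v,u=np.indices(d.shape)
    P=np.dstack([(u-m['cx'])/f*d,(v-m['cy'])/f*d,d])
    W=P@R.from_euler('xyz',m['attitude']).as_matrix().T+np.array(m['xyz'])
    W[d==0]=np.nan
    return img,d,W,m
E
python3 - <<'E'
from h import *
s=sense(); print(s['t'],s['ee_pos'],s['tcp_rot'],s['opening'])
for n in('top','scene'):
    img,d,W,m=cloud(n); print(n,m); cv2.imwrite(f'pics/{n}0.png',img); np.savez(f'{n}0.npz',img=img,d=d,W=W)
E
```

```text
0.0 [ 212.9829114  -506.52165113  217.84709249] [-3.13988196e+00 -3.45841222e-04  3.97799345e-01] 92.9628561681395
top {'vfov': 47.78801644742283, 'cx': 277.77346932692365, 'cy': 207.7473407668534, 'xyz': array([ 490.03952816,  210.62398131, 1046.74437522]), 'attitude': array([-3.05464437,  0.01780675, -1.57218529])}
scene {'vfov': 47.96861108177477, 'cx': 280.5448152018559, 'cy': 201.43482767457004, 'xyz': array([  7.16939336, 956.91954414, 461.32572226]), 'attitude': array([-1.97327249, -0.02478004, -2.45273026])}
```

View pics/top0.png

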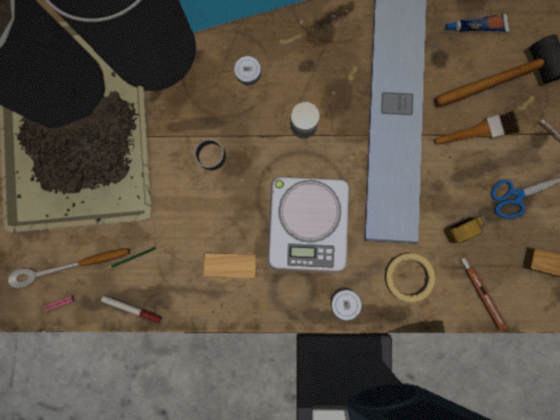

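View pics/scene0.png

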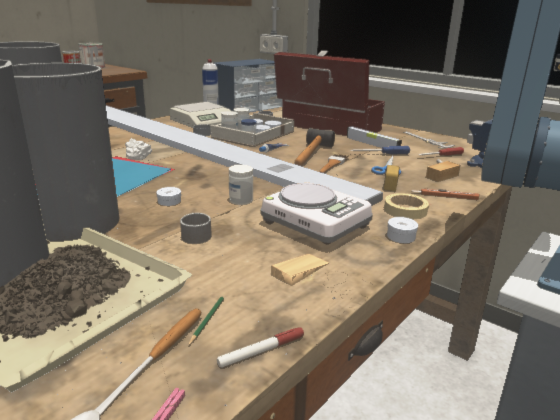

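The top view shows the balance at about (310, 224) with its front towards the robot. The wedge is at (230, 265) with its thick end on the left. The ring is at (210, 154), the jar at (305, 117) and a tin at (346, 304).

```bash
cat > meas.py <<'E'
from h import *
def rect(mask,W,off=(0,0)):
    c=max(cv2.findContours(mask.astype(np.uint8),cv2.RETR_EXTERNAL,cv2.CHAIN_APPROX_NONE)[0],key=cv2.contourArea)
    return c[:,0,:]
def ray(uv,m,z,h=420):
    f=h/2/np.tan(np.radians(m['vfov'])/2); uv=np.atleast_2d(uv).astype(float)
    d=np.c_[(uv[:,0]-m['cx'])/f,(uv[:,1]-m['cy'])/f,np.ones(len(uv))]@R.from_euler('xyz',m['attitude']).as_matrix().T
    o=np.array(m['xyz']); return o+d*((z-o[2])/d[:,2])[:,None]
E
python3 - <<'E'
from meas import *
D=np.load('top0.npz'); img=D['img'];W=D['W'];m=imaging.camera_model('top')
print('table z', np.nanmedian(W[290:320,180:290,2]), 'tilt', np.nanmedian(W[60:100,280:340,2]))
roi=np.zeros(img.shape[:2],bool); roi[165:285,255:362]=1
mk=roi&(W[...,2]>45)
c=rect(mk,W); p=ray(c,m,62)[:,:2].astype(np.float32); r=cv2.minAreaRect(p); print('balance',r,cv2.boxPoints(r).round(1).tolist())
for pl in [(282,183),(341,183),(283,262),(341,262),(310,210)]: print('deck',pl,W[pl[1],pl[0]].round(1))
hsv=cv2.cvtColor(img,cv2.COLOR_BGR2HSV); print(hsv[265,[215,230,250]],hsv[265,[190,195,265]])
roi[:]=0; roi[245:285,195:265]=1
mk=roi&(hsv[...,2]>hsv[265,230,2]-45)&(hsv[...,1]>100)
mk=cv2.morphologyEx(mk.astype(np.uint8),cv2.MORPH_OPEN,np.ones((3,3)))
c=rect(mk,W); 
u=(c[:,0]-c[:,0].min())/np.ptp(c[:,0]); z=22-20*u
p=np.vstack([ray(a,m,zz) for a,zz in zip(c,z)])[:,:2].astype(np.float32); r=cv2.minAreaRect(p);print('wedge',r,cv2.boxPoints(r).round(1).tolist())
for x in (208,220,232,244,252): print('wz',x,W[265,x].round(1))
for n,(u,v),zz in (('ring',(210,154),43),('jar',(305,117),85),('tin',(346,304),34),('tin2',(247,69),34)): print(n,ray((u,v),m,zz).round(0),W[v,u].round(0))
E
```

```text
table z 0.2465788021811477 tilt 0.14898733030406675
balance ((543.3643188476562, 164.8208770751953), (163.869140625, 192.56448364257812), 87.24927520751953) [[443.29998779296875, 87.5999984741211], [635.5999755859375, 78.4000015258789], [643.5, 242.0], [451.1000061035156, 251.3000030517578]]
deck (282, 183) [627.5 219.1  64.9]
deck (341, 183) [626.9  96.2  65.7]
deck (283, 262) [463.4 217.4  61.3]
deck (341, 262) [463.3  97.7  59.7]
deck (310, 210) [570.1 161.5  73.1]
[[ 17 124 166]
 [ 17 123 172]
 [ 18 127 171]] [[ 17  94 122]
 [ 18 102 115]
 [ 16 102 105]]
wedge ((453.6343688964844, 334.4841003417969), (110.76298522949219, 56.09099197387695), 89.84349822998047) [[425.3999938964844, 279.20001220703125], [481.5, 279.0], [481.79998779296875, 389.79998779296875], [425.70001220703125, 389.8999938964844]]
wz 208 [456.  379.8  18.5]
wz 220 [455.9 354.2  15.4]
wz 232 [455.6 329.    8.2]
wz 244 [455.5 303.1   5.1]
wz 252 [455.5 285.5   5.3]
ring [[694. 374.  43.]] [702. 381.   3.]
jar [[762. 171.  85.]] [762. 171.  85.]
tin [[375.  85.  34.]] [374.  85.  29.]
tin2 [[885. 296.  34.]] [887. 296.  29.]
```

```bash
cat > go.py <<'E'
import numpy as np,sys
from scipy.spatial.transform import Rotation as R
def rel(p0,yaw0,p1,yaw1):
    A=R.from_euler('xyz',[np.pi,0,yaw0]); B=R.from_euler('xyz',[np.pi,0,yaw1])
    print('linear',(A.inv().apply(np.array(p1,float)-p0)/50).round(3),'rot',np.degrees((A.inv()*B).as_rotvec()).round(2)/10)
E
python3 -c "
from go import *
rel([213.1,-507.05,218.65],.398,[380,0,220],0)
rel([213.1,-507.05,218.65],.398,[400,330,220],0)"
```

```text
linear [ 7.007 -8.055 -0.027] rot [ 0.   -0.    2.28]
linear [  9.934 -13.984  -0.027] rot [ 0.   -0.    2.28]
```

Call:
send_rows --increments '[{"linear":[1,-1,0],"delta_rot":[0,0,0.5],"fingers":11},{"linear":[2,-2,0],"delta_rot":[0,0,1],"fingers":11},{"linear":[3,-3,0],"delta_rot":[0,0,1.5],"fingers":11},{"linear":[4,-4,0],"delta_rot":[0,0,2],"fingers":11},{"linear":[5,-5,0],"delta_rot":[0,0,2.28],"fingers":11},{"linear":[6,-6.1,0],"delta_rot":[0,0,2.28],"fingers":11},{"linear":[7,-7.2,0],"delta_rot":[0,0,2.28],"fingers":11},{"linear":[7.4,-8.3,0],"delta_rot":[0,0,2.28],"fingers":11},{"linear":[7.8,-9.4,0],"delta_rot":[0,0,2.28],"fingers":11},{"linear":[8.2,-10.5,0],"delta_rot":[0,0,2.28],"fingers":11},{"linear":[8.7,-11.6,0],"delta_rot":[0,0,2.28],"fingers":11},{"linear":[9.3,-12.8,0],"delta_rot":[0,0,2.28],"fingers":11}]'

```text
t: 1.6
ee_pos: [390.9, 213.2, 218.6]
tcp_rot: [3.141, -0.0, 0.0]
wrist_force: [0.8, -0.4, 0.0]
opening: 10.4
gripper_force: 0.0
```

```bash
python3 - <<'E'
from h import *
s=sense(); print(s['t'],s['ee_pos'],s['tcp_rot'],s['opening'],s['wrist_force'],s['joint_positions'])
m=imaging.camera_model('wrist'); print(m)
img,d=imaging.grab_frame('wrist'); cv2.imwrite('pics/w1.png',img); np.savez('w1.npz',img=img,d=d,**m)
E
```

```text
1.6 [390.93264992 213.21470377 218.61789871] [ 3.14139710e+00 -2.60799138e-04  1.03974254e-04] 10.436542215018493 [ 0.83041508 -0.41900521  0.04100041] [ 2.48055540e-01  6.71857743e-02  1.76803817e+00 -2.62722448e-04
  1.30616389e+00  1.81881661e+00]
{'vfov': 65.70646984690485, 'cx': 281.39163321201454, 'cy': 205.67799171327135, 'xyz': array([457.25484605, 213.58912449, 385.93851832]), 'attitude': array([ 2.89496260e+00, -1.90341593e-04, -1.57183516e+00])}
```

View pics/w1.png

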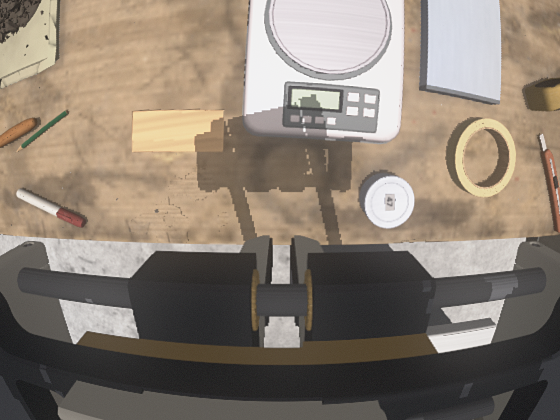

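The wrist view shows the wedge at about (132–222, 110–152), and the front-left corner of the balance near (246, 135). Next I measure both from this view.

```bash
cat >> meas.py <<'E'
def fray(uv,m,z):
    f=210/np.tan(np.radians(float(m['vfov']))/2); uv=np.atleast_2d(uv).astype(float)
    q=uv-[float(m['cx']),float(m['cy'])]; r=np.linalg.norm(q,axis=1); t=r/f
    d=np.c_[q/np.maximum(r,1e-9)[:,None]*np.sin(t)[:,None],np.cos(t)]@R.from_euler('xyz',m['attitude']).as_matrix().T
    o=np.array(m['xyz']); z=np.broadcast_to(z,len(uv)); return o+d*((z-o[2])/d[:,2])[:,None]
def wedge(img,m,roi,vmin=None):
    hsv=cv2.cvtColor(img,cv2.COLOR_BGR2HSV); k=np.zeros(img.shape[:2],np.uint8)
    y0,y1,x0,x1=roi; k[y0:y1,x0:x1]=1
    k&=((hsv[...,2]>(vmin or 185))&(hsv[...,1]>60)&(hsv[...,0]>10)&(hsv[...,0]<28)).astype(np.uint8)
    return cv2.morphologyEx(k,cv2.MORPH_OPEN,np.ones((3,3)))
E
python3 - <<'E'
from meas import *
m=np.load('w1.npz'); img=m['img']; hsv=cv2.cvtColor(img,cv2.COLOR_BGR2HSV)
print(hsv[130,[120,126,140,180,190,210]].tolist(), hsv[80,[235,240,250,260]].tolist(), hsv[[125,130,138,145],270].tolist())
white=(hsv[...,1]<45)&(hsv[...,2]>110)
L=[];
for v in range(30,110,4):
    u=np.where(white[v,225:270])[0]; L.append((225+u[0],v))
Rr=[(np.where(white[v,385:415])[0][-1]+385,v) for v in range(30,110,4)]
for n,l in(('L',L),('R',Rr)):
    p=fray(l,m,62)[:,:2]; a=np.polyfit(p[:,0],p[:,1],1); print(n,l[0],l[-1],'yaw',np.degrees(np.arctan(a[0])),'y@463',np.polyval(a,463),np.abs(np.polyval(a,p[:,0])-p[:,1]).max())
F=[]
for u in range(262,390,6):
    w=np.where(white[115:150,u])[0]; F.append((u,115+w[-1]))
p=fray(F,m,62)[:,:2]; a=np.polyfit(p[:,1],p[:,0],1); print('F',F[::6],np.degrees(np.arctan(a[0])),'x@165',np.polyval(a,165),'x@230',np.polyval(a,230))
k=wedge(img,m,(95,170,115,232),170)
c=cv2.findContours(k,cv2.RETR_EXTERNAL,cv2.CHAIN_APPROX_NONE)[0]; c=max(c,key=cv2.contourArea)[:,0]
print('px',c.min(0),c.max(0))
u=(c[:,0]-c[:,0].min())/np.ptp(c[:,0]); p=fray(c,m,22-20*u)[:,:2].astype(np.float32)
r=cv2.minAreaRect(p); print(r,cv2.boxPoints(r).round(1).tolist())
cv2.imwrite('pics/k.png',k*255)
E
```

```text
[[16, 77, 192], [15, 75, 193], [18, 86, 234], [20, 79, 239], [21, 79, 239], [16, 96, 220]] [[15, 69, 159], [16, 70, 154], [0, 0, 242], [150, 1, 242]] [[3, 17, 169], [177, 18, 153], [14, 53, 97], [15, 55, 92]]
L (np.int64(247), 30) (np.int64(242), 106) yaw -2.953386575314396 y@463 252.4916649566371 1.18301171605097
R (np.int64(403), 30) (np.int64(401), 106) yaw -2.418346304665667 y@463 91.0902825911097 0.5248361931987091
F [(262, np.int64(133)), (298, np.int64(134)), (334, np.int64(140)), (370, np.int64(143))] 3.9774307832569726 x@165 445.74505033114013 x@230 450.2645646533897
px [115  95] [231 169]
((454.1851501464844, 345.151611328125), (143.21058654785156, 91.1546630859375), 86.92435455322266) [[404.79998779296875, 276.1000061035156], [495.8999938964844, 271.20001220703125], [503.5, 414.20001220703125], [412.5, 419.1000061035156]]
```

```bash
python3 - <<'E'
from meas import *
m=np.load('w1.npz'); img=m['img']
k=wedge(img,m,(100,165,122,226),212)
c=cv2.findContours(k,cv2.RETR_EXTERNAL,cv2.CHAIN_APPROX_NONE)[0]; c=max(c,key=cv2.contourArea)[:,0]
print('px',c.min(0),c.max(0), cv2.minAreaRect(c))
u=(c[:,0]-c[:,0].min())/np.ptp(c[:,0]); p=fray(c,m,22-20*u)[:,:2].astype(np.float32)
r=cv2.minAreaRect(p); print(r,cv2.boxPoints(r).round(1).tolist())
from go import *
E
```

```text
px [132 110] [222 152] ((177.0, 131.0), (42.0, 90.0), 90.0)
((454.24114990234375, 338.0431823730469), (107.397216796875, 50.27119064331055), 87.04025268554688) [[426.3999938964844, 285.70001220703125], [476.6000061035156, 283.1000061035156], [482.1000061035156, 390.3999938964844], [431.8999938964844, 393.0]]
```

Call:
send_rows --increments '[{"linear":[0,0,0],"delta_rot":[0,0,0],"fingers":11}]'

```text
t: 1.78
ee_pos: [390.5, 212.9, 218.1]
tcp_rot: [3.141, 0.001, 0.005]
wrist_force: [0.3, -0.4, -0.2]
opening: 10.5
gripper_force: 0.0
```

Call:
send_rows --increments '[{"linear":[0.28,-1.0,0.5],"delta_rot":[0,0,0],"fingers":11},{"linear":[0.28,-2.0,1.0],"delta_rot":[0,0,0],"fingers":11},{"linear":[0.28,-2.72,1.8],"delta_rot":[0,0,0],"fingers":11},{"linear":[0.28,-2.72,2.8],"delta_rot":[0,0,0],"fingers":11},{"linear":[0.28,-2.72,3.6],"delta_rot":[0,0,0],"fingers":11},{"linear":[0.28,-2.72,4.0],"delta_rot":[0,0,0],"fingers":11},{"linear":[0.28,-2.72,4.26],"delta_rot":[0,0,0],"fingers":11},{"linear":[0.28,-2.72,4.26],"delta_rot":[0,0,0],"fingers":11}]'

```text
t: 2.78
ee_pos: [405.7, 345.8, 5.1]
tcp_rot: [3.141, 0.001, -0.002]
wrist_force: [1.1, 0.0, 1.6]
opening: 10.3
gripper_force: 0.0
```

Call:
send_rows --increments '[{"linear":[0.1,0,0],"delta_rot":[0,0,0],"fingers":11},{"linear":[0.2,0,0],"delta_rot":[0,0,0],"fingers":11},{"linear":[0.28,0,0],"delta_rot":[0,0,0],"fingers":11},{"linear":[0.36,0,0],"delta_rot":[0,0,0],"fingers":11},{"linear":[0.44,0,0],"delta_rot":[0,0,0],"fingers":11},{"linear":[0.52,0,0],"delta_rot":[0,0,0],"fingers":11},{"linear":[0.58,0,0],"delta_rot":[0,0,0],"fingers":11},{"linear":[0.58,0,0],"delta_rot":[0,0,0],"fingers":11}]'

```text
t: 3.78
ee_pos: [434.9, 347.2, 5.6]
tcp_rot: [-3.141, -0.0, -0.0]
wrist_force: [0.2, 0.4, -1.1]
opening: 10.6
gripper_force: 0.0
```

Call:
send_rows --increments '[{"linear":[-0.3,0,0],"delta_rot":[0,0,0],"fingers":11},{"linear":[-0.3,0,-1.0],"delta_rot":[0,0,0],"fingers":11},{"linear":[-0.1,-0.2,-2.0],"delta_rot":[0,0,-1],"fingers":11},{"linear":[0,-0.5,-3.0],"delta_rot":[0,0,-2],"fingers":11},{"linear":[0.1,-0.8,-3.5],"delta_rot":[0,0,-3],"fingers":11},{"linear":[0.2,-1.1,-3.5],"delta_rot":[0,0,-4],"fingers":11},{"linear":[0.3,-1.4,-3.5],"delta_rot":[0,0,-5],"fingers":11},{"linear":[0.4,-1.7,-3.5],"delta_rot":[0,0,-6],"fingers":11},{"linear":[0.5,-1.85,-3.5],"delta_rot":[0,0,-7],"fingers":11},{"linear":[0.65,-1.85,-3.5],"delta_rot":[0,0,-8],"fingers":11},{"linear":[0.65,-1.85,-3.5],"delta_rot":[0,0,-9],"fingers":11},{"linear":[0.65,-1.85,-3.5],"delta_rot":[0,0,-9],"fingers":11}]'

```text
t: 5.28
ee_pos: [465.9, 439.6, 180.3]
tcp_rot: [-3.141, 0.001, 1.57]
wrist_force: [-0.2, 0.4, -0.3]
opening: 10.0
gripper_force: 0.0
```

```bash
python3 - <<'E'
from h import *
s=sense(); print(s['t'],s['ee_pos'],s['tcp_rot'],s['opening'],s['wrist_force'],s['joint_positions'])
m=imaging.camera_model('wrist'); print(m)
img,d=imaging.grab_frame('wrist'); cv2.imwrite('pics/w2.png',img); np.savez('w2.npz',img=img,d=d,**m)
img,d,W,m=cloud('top'); cv2.imwrite('pics/top1.png',img); np.savez('top1.npz',img=img,d=d,W=W)
E
```

```text
5.275 [465.88757679 439.57247709 180.27429369] [-3.14062270e+00  5.34364998e-04  1.56954585e+00] 9.95116706499397 [-0.20244204  0.38635512 -0.3014643 ] [5.82435105e-01 4.46305128e-01 1.35676946e+00 9.10711593e-05
 1.33962192e+00 5.83664921e-01]
{'vfov': 65.70646984690485, 'cx': 281.39163321201454, 'cy': 205.67799171327135, 'xyz': array([465.1101683 , 507.35723785, 347.50539295]), 'attitude': array([ 2.89405268e+00,  9.70966128e-04, -2.44908711e-03])}
```

View pics/w2.png

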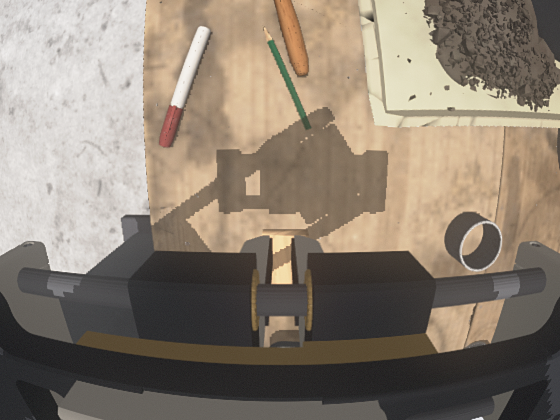

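The wrist camera now looks away from the balance and sees only the top edge of the thick end, at (262–308, 231). I'll use the top and scene views to measure the pose.

```bash
python3 - <<'E'
from meas import *
m=np.load('w2.npz'); print(fray([(262,231),(308,231)],m,22).round(1))
D=np.load('top1.npz'); img=D['img']; m=imaging.camera_model('top')
s,d,W,ms=cloud('scene'); np.savez('scene1.npz',img=s,d=d,W=W)
a=img[200:300,180:380]; b=s[170:300,220:400]
cv2.imwrite('pics/c1.png',np.vstack([cv2.resize(a,(780,300)),cv2.resize(b,(780,300))]))
E
```

```text
[[444.  397.5  22. ]
 [492.7 397.4  22. ]]
```

View pics/c1.png

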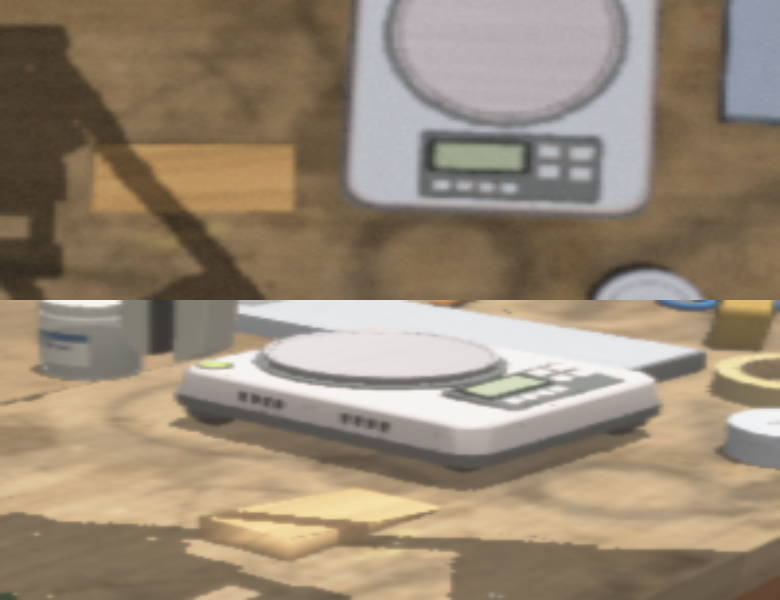

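The crop shows the wedge lying straight, with corners at about (92–296, 143–212). The balance is untouched and the foot is under its front-left corner. Next I compute the wedge's axis from these corners.

```bash
python3 - <<'E'
from meas import *
m=imaging.camera_model('top')
px=lambda u,v:(180+u/3.9,200+v/3.)
print(ray([px(92,143),px(90,213)],m,22).round(1)); print(ray([px(296,144),px(295,211)],m,2).round(1))
E
```

```text
[[493.3 389.2  22. ]
 [443.3 389.7  22. ]]
[[492.5 277.3   2. ]
 [443.8 277.8   2. ]]
```

Call:
send_rows --increments '[{"linear":[-0.2,0.03,1.0],"delta_rot":[0,0,0],"fingers":11},{"linear":[-0.4,0.03,2.0],"delta_rot":[0,0,0],"fingers":11},{"linear":[-0.4,0.03,2.9],"delta_rot":[0,0,0],"fingers":11},{"linear":[-0.4,0.03,3.3],"delta_rot":[0,0,0],"fingers":11},{"linear":[-0.4,0.03,3.48],"delta_rot":[0,0,0],"fingers":11},{"linear":[-0.4,0.03,3.48],"delta_rot":[0,0,0],"fingers":11}]'

```text
t: 6.18
ee_pos: [468.4, 419.7, 6.6]
tcp_rot: [-3.141, 0.0, 1.57]
wrist_force: [0.2, 0.4, -0.5]
opening: 10.5
gripper_force: 0.0
```

Call:
send_rows --increments '[{"linear":[-0.15,0,0],"delta_rot":[0,0,0],"fingers":11},{"linear":[-0.3,0,0],"delta_rot":[0,0,0],"fingers":11},{"linear":[-0.42,0,0],"delta_rot":[0,0,0],"fingers":11},{"linear":[-0.54,0,0],"delta_rot":[0,0,0],"fingers":11},{"linear":[-0.66,0,0],"delta_rot":[0,0,0],"fingers":11},{"linear":[-0.78,0,0],"delta_rot":[0,0,0],"fingers":11},{"linear":[-0.9,0,0],"delta_rot":[0,0,0],"fingers":11},{"linear":[-1.0,0,0],"delta_rot":[0,0,0],"fingers":11},{"linear":[-1.1,0,0],"delta_rot":[0,0,0],"fingers":11},{"linear":[-1.2,0,0],"delta_rot":[0,0,0],"fingers":11},{"linear":[-1.3,0,0],"delta_rot":[0,0,0],"fingers":11},{"linear":[-1.34,0,0],"delta_rot":[0,0,0],"fingers":11}]'

```text
t: 7.68
ee_pos: [468.5, 352.3, 6.6]
tcp_rot: [-3.141, 0.0, 1.57]
wrist_force: [1.0, 0.9, 0.3]
opening: 10.3
gripper_force: 0.3
```

Call:
send_rows --increments '[{"linear":[-0.05,0,0],"delta_rot":[0,0,0],"fingers":11},{"linear":[-0.1,0,0],"delta_rot":[0,0,0],"fingers":11},{"linear":[-0.15,0,0],"delta_rot":[0,0,0],"fingers":11},{"linear":[-0.2,0,0],"delta_rot":[0,0,0],"fingers":11}]'

```text
t: 8.18
ee_pos: [468.5, 342.5, 6.6]
tcp_rot: [-3.142, 0.0, 1.571]
wrist_force: [-0.2, 0.9, 0.5]
opening: 10.0
gripper_force: 0.3
```

```bash
python3 - <<'E'
from meas import *
img,d,W,m=cloud('top'); np.savez('top2.npz',img=img,W=W); s,d,W,ms=cloud('scene'); np.savez('scene2.npz',img=s,W=W)
cv2.imwrite('pics/c2.png',np.vstack([cv2.resize(img[200:300,180:380],(780,300)),cv2.resize(s[170:300,220:400],(780,300))]))
E
```

```text
(no output)
```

View pics/c2.png

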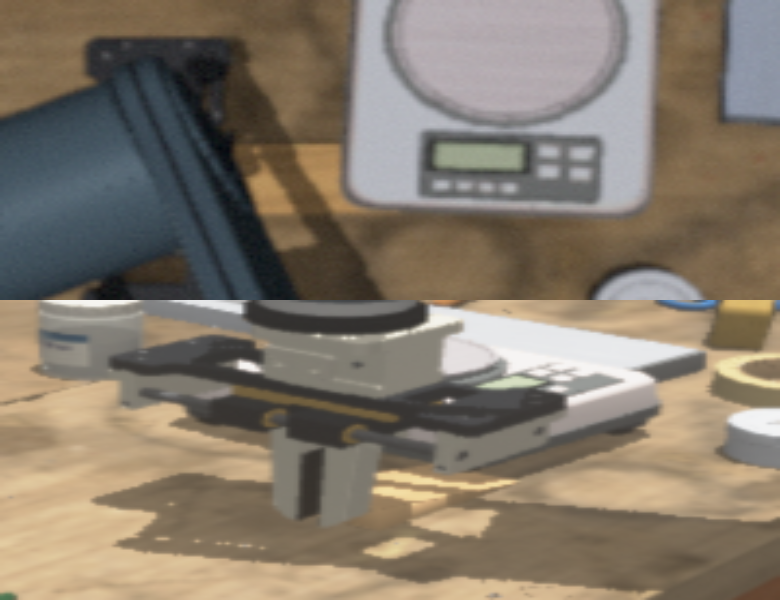

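The wedge is entering straight under the front-left corner, on the line x ≈ 468. I'll keep pushing in small steps and watch the force.

Call:
send_rows --increments '[{"linear":[-0.04,0,0],"delta_rot":[0,0,0],"fingers":11},{"linear":[-0.08,0,0],"delta_rot":[0,0,0],"fingers":11},{"linear":[-0.12,0,0],"delta_rot":[0,0,0],"fingers":11}]'

```text
t: 8.65
ee_pos: [468.5, 336.5, 6.6]
tcp_rot: [-3.142, 0.0, 1.571]
wrist_force: [-0.1, 0.3, 1.2]
opening: 10.4
gripper_force: 0.2
```

Call:
send_rows --increments '[{"linear":[-0.04,0,0],"delta_rot":[0,0,0],"fingers":11},{"linear":[-0.08,0,0],"delta_rot":[0,0,0],"fingers":11}]'

```text
t: 8.9
ee_pos: [468.5, 332.5, 6.7]
tcp_rot: [-3.142, 0.0, 1.571]
wrist_force: [1.2, 0.3, -0.0]
opening: 10.5
gripper_force: 0.2
```

Call:
send_rows --increments '[{"linear":[-0.04,0,0],"delta_rot":[0,0,0],"fingers":11},{"linear":[-0.08,0,0],"delta_rot":[0,0,0],"fingers":11}]'

```text
t: 9.15
ee_pos: [468.5, 328.5, 6.7]
tcp_rot: [-3.142, 0.0, 1.571]
wrist_force: [0.5, -0.5, 0.2]
opening: 10.2
gripper_force: 0.2
```

Call:
send_rows --increments '[{"linear":[-0.04,0,0],"delta_rot":[0,0,0],"fingers":11},{"linear":[-0.06,0,0],"delta_rot":[0,0,0],"fingers":11}]'

```text
t: 9.4
ee_pos: [468.5, 325.5, 6.7]
tcp_rot: [-3.142, 0.0, 1.571]
wrist_force: [0.1, 0.2, 0.3]
opening: 10.5
gripper_force: 0.2
```

Call:
send_rows --increments '[{"linear":[-0.03,0,0],"delta_rot":[0,0,0],"fingers":11},{"linear":[-0.06,0,0],"delta_rot":[0,0,0],"fingers":11}]'

```text
t: 9.65
ee_pos: [468.5, 322.6, 6.7]
tcp_rot: [3.142, -0.0, 1.571]
wrist_force: [-0.2, -0.7, 0.4]
opening: 10.2
gripper_force: 0.2
```

Call:
send_rows --increments '[{"linear":[-0.03,0,0],"delta_rot":[0,0,0],"fingers":11},{"linear":[-0.06,0,0],"delta_rot":[0,0,0],"fingers":11}]'

```text
t: 9.9
ee_pos: [468.5, 319.5, 6.6]
tcp_rot: [-3.142, 0.0, 1.571]
wrist_force: [-0.1, 0.4, 0.3]
opening: 10.3
gripper_force: 0.2
```

Call:
send_rows --increments '[{"linear":[-0.03,0,0],"delta_rot":[0,0,0],"fingers":11},{"linear":[-0.06,0,0],"delta_rot":[0,0,0],"fingers":11}]'

```text
t: 10.15
ee_pos: [468.5, 316.6, 6.7]
tcp_rot: [3.142, -0.0, 1.571]
wrist_force: [0.1, 1.2, 0.0]
opening: 10.0
gripper_force: 0.7
```

Call:
send_rows --increments '[{"linear":[-0.03,0,0],"delta_rot":[0,0,0],"fingers":11},{"linear":[-0.06,0,0],"delta_rot":[0,0,0],"fingers":11}]'

```text
t: 10.4
ee_pos: [468.7, 314.3, 6.8]
tcp_rot: [3.141, -0.001, 1.57]
wrist_force: [-0.3, 6.4, -1.6]
opening: 9.9
gripper_force: 2.7
```

Call:
send_rows --increments '[{"linear":[0.2,0,0],"delta_rot":[0,0,0],"fingers":11},{"linear":[0.6,0,0],"delta_rot":[0,0,0],"fingers":11},{"linear":[0.6,0,-0.9],"delta_rot":[0,0,0],"fingers":0},{"linear":[0.6,0,-1.8],"delta_rot":[0,0,0],"fingers":0},{"linear":[0.1,0.03,-2.3],"delta_rot":[0,0,0],"fingers":0},{"linear":[-0.8,0.05,-2.3],"delta_rot":[0,0,0],"fingers":0},{"linear":[-1.65,0.07,-2.2],"delta_rot":[0,0,0],"fingers":0},{"linear":[-1.65,0.07,-1.7],"delta_rot":[0,0,0],"fingers":0},{"linear":[-1.65,0.07,-1.4],"delta_rot":[0,0,0],"fingers":0},{"linear":[-1.65,0.07,-1.4],"delta_rot":[0,0,0],"fingers":0}]'

```text
t: 11.65
ee_pos: [471.0, 231.7, 75.5]
tcp_rot: [-3.139, 0.001, 1.572]
wrist_force: [-0.4, -0.3, 1.0]
opening: 0.4
gripper_force: 0.0
```

```bash
python3 - <<'E'
from meas import *
s=sense(); print(s['t'],s['ee_pos'],s['opening'],s['wrist_force'])
s,d,W,ms=cloud('scene'); cv2.imwrite('pics/c3.png',cv2.resize(s[150:300,200:400],(800,600)))
E
```

```text
11.65 [471.04495178 231.72091357  75.49157394] 0.44429273731824703 [-0.36297689 -0.26377003  1.04854776]
```

View pics/c3.png

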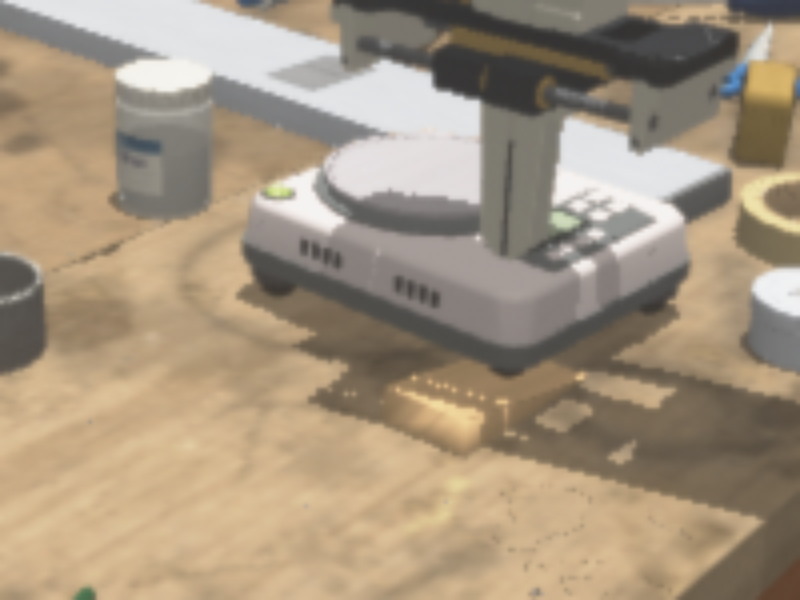

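The foot is visible at crop (508, 370), which is full-image pixel (327, 242), resting on the wedge. The fingers hover above the corner. Next I check the foot's position and start the press.

```bash
python3 - <<'E'
from meas import *
m=imaging.camera_model('scene'); print(ray([(327,243),(324.5,240),(330,240)],m,9).round(1))
E
```

```text
[[467.  231.8   9. ]
 [478.3 224.4   9. ]
 [469.8 216.7   9. ]]
```

Call:
send_rows --increments '[{"linear":[0,0,0.1],"delta_rot":[0,0,0],"fingers":0},{"linear":[0,0,0.18],"delta_rot":[0,0,0],"fingers":0},{"linear":[0,0,0.22],"delta_rot":[0,0,0],"fingers":0}]'

```text
t: 12.08
ee_pos: [472.0, 231.3, 65.6]
tcp_rot: [3.142, -0.0, 1.571]
wrist_force: [0.1, -0.0, 0.3]
opening: 0.5
gripper_force: 0.0
```

Foot is at x ≈ 467, so the wedge is centred under it. I press gently.

Call:
send_rows --increments '[{"linear":[0,0,0.03],"delta_rot":[0,0,0],"fingers":0},{"linear":[0,0,0.06],"delta_rot":[0,0,0],"fingers":0},{"linear":[0,0,0.08],"delta_rot":[0,0,0],"fingers":0}]'

```text
t: 12.45
ee_pos: [472.0, 231.1, 61.7]
tcp_rot: [3.142, -0.0, 1.571]
wrist_force: [-1.9, 0.7, 7.4]
opening: 0.1
gripper_force: 3.4
```

Call:
send_rows --increments '[{"linear":[0,0,0.02],"delta_rot":[0,0,0],"fingers":0},{"linear":[0,0,0.02],"delta_rot":[0,0,0],"fingers":0},{"linear":[0,0,0.02],"delta_rot":[0,0,0],"fingers":0},{"linear":[0,0,0.02],"delta_rot":[0,0,0],"fingers":0},{"linear":[0,0,0.02],"delta_rot":[0,0,0],"fingers":0}]'

```text
t: 13.08
ee_pos: [472.1, 231.2, 61.6]
tcp_rot: [3.141, -0.0, 1.571]
wrist_force: [-2.1, -1.3, 8.0]
opening: 0.6
gripper_force: 4.2
```

Call:
send_rows --increments '[{"linear":[0,0,0.02],"delta_rot":[0,0,0],"fingers":0},{"linear":[0,0,0.04],"delta_rot":[0,0,0],"fingers":0},{"linear":[0,0,0.04],"delta_rot":[0,0,0],"fingers":0},{"linear":[0,0,0.04],"delta_rot":[0,0,0],"fingers":0},{"linear":[0,0,0.04],"delta_rot":[0,0,0],"fingers":0}]'

```text
t: 13.7
ee_pos: [472.0, 231.3, 61.4]
tcp_rot: [3.14, -0.0, 1.571]
wrist_force: [-7.1, -2.8, 22.0]
opening: 0.0
gripper_force: 11.4
```

Call:
send_rows --increments '[{"linear":[0,0,-0.05],"delta_rot":[0,0,0],"fingers":0},{"linear":[0,0,-0.15],"delta_rot":[0,0,0],"fingers":0},{"linear":[0,0,-0.8],"delta_rot":[0,0,0],"fingers":0},{"linear":[0.5,0,-1.8],"delta_rot":[0,0,0],"fingers":0},{"linear":[1.5,0,-2.5],"delta_rot":[0,0,0],"fingers":0},{"linear":[2.5,0,-3],"delta_rot":[0,0,0],"fingers":0},{"linear":[3.5,0,-3],"delta_rot":[0,0,0],"fingers":0},{"linear":[4.0,0,-3],"delta_rot":[0,0,0],"fingers":0},{"linear":[4.0,0,-3],"delta_rot":[0,0,0],"fingers":0}]'

```text
t: 14.82
ee_pos: [471.4, 432.7, 207.8]
tcp_rot: [-3.141, 0.0, 1.573]
wrist_force: [-0.7, -0.2, -1.0]
opening: 0.3
gripper_force: 0.0
```

```bash
python3 - <<'E'
from meas import *
s=sense(); print(s['t'],s['ee_pos'],s['opening'],s['wrist_force'])
img,d,W,m=cloud('top'); s,d,Ws,ms=cloud('scene')
W0=np.load('top0.npz')['W']
for n,w in(('before',W0),('after',W)):
    k=np.zeros(w.shape[:2],bool); k[172:268,272:346]=1; k&=(w[...,2]>54)&(w[...,2]<69)
    A=np.c_[w[k][:,:2],np.ones(k.sum())]; p=np.linalg.lstsq(A,w[k][:,2],rcond=None)[0]; print(n,'slopes',p[:2].round(4))
    k=np.zeros(w.shape[:2],np.uint8); k[165:285,255:362]=1; k&=(w[...,2]>45).astype(np.uint8)
    c=max(cv2.findContours(k,0,1)[0],key=cv2.contourArea)[:,0]; r=cv2.minAreaRect(ray(c,m,62)[:,:2].astype(np.float32)); print(r)
cv2.imwrite('pics/c4.png',np.vstack([cv2.resize(img[200:300,180:380],(780,300)),cv2.resize(s[170:300,220:400],(780,300))]))
E
```

```text
14.825 [471.4104126  432.67402566 207.81963956] 0.26534645808558227 [-0.72172939 -0.17791601 -1.0068335 ]
before slopes [-0.0076 -0.0035]
((543.3643188476562, 164.8208770751953), (163.869140625, 192.56448364257812), 87.24927520751953)
after slopes [-0.0079 -0.0039]
((543.495361328125, 164.72216796875), (163.8887939453125, 192.61585998535156), 87.12042236328125)
```

View pics/c4.png

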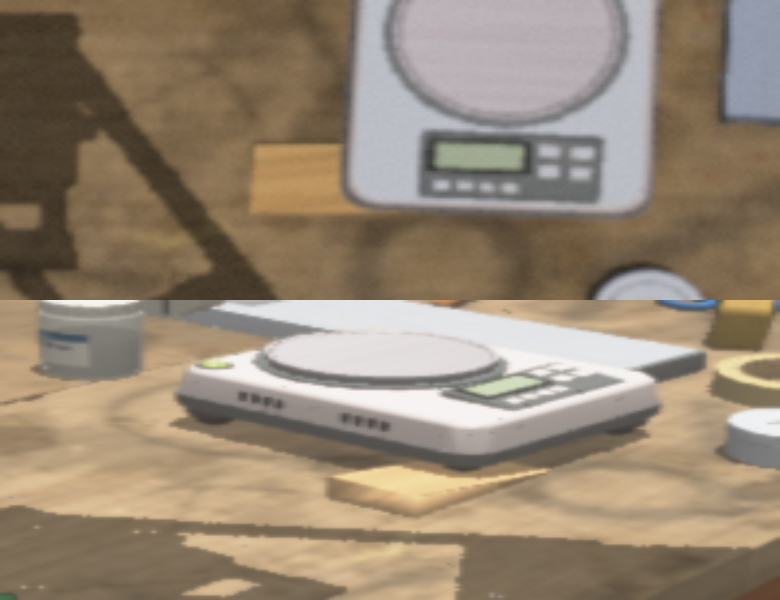

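The wedge sits squarely under the foot. The balance has not moved, its measured slope changed by less than 0.001 rad, and nothing is touching it. I'm handing in.

```bash
python3 -c "
from station import manip; print(manip.sign_off())"
```

```text
the job is handed in; nothing more can be done
None
```

The wedge is snug under the short foot, the corner moved only about 0.3 mm as the press rose to 22 N, the balance stands unmoved and level, and the job is handed in (no verdict was returned).

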